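# Lift the vial plate off its pins and clamp it on the shaker

### The job

Take the vial plate by its orange bar and lift it straight up off the two pins of the blue stand, level and without jamming it or dragging the stand, and set it down gently in the shaker's tray, flat on the tray floor within the rim. Then push the clamp's red handle all the way down, past centre, so that it stays locked with the pad holding the plate. Keep the plate level throughout and leave the other things on the bench alone.

Things in the scene. Friction and masses are not known exactly. Their poses are not given: they have to be found in the camera images.
- plate: Aluminium vial plate, 150 (its x) x 90 (its y) x 12 thick, about 0.4 kg. Origin: centre of its underside, z up. Eight small capped amber vials are fixed in it (two rows at y = +-29, x within +-43, tops 20 above the plate's top face). Two 9.5 mm through holes at (x, y) = (60, 31) and (-60, -31) sit over the stand's pins. It is the same when turned half round; either way round is right in the tray.
- plate_handle (a point): Centre of the plate's orange grip bar: 64 long along the plate's x, 14 wide along its y, 18 tall; 61 above the plate's underside, on its middle, with free space under it down to the plate (two black posts at x = +-26, 33 mid-height). Axes as the plate's.
- stand: Blue loading stand, 176 (x) x 116 (y), slab 14 thick, loose on the bench, about 1.6 kg. Origin: centre of its underside. The plate lies level with its underside 30 above the bench, axes parallel to the stand's, on two grey strips. Two upright steel locating pins, 8 mm thick, at (x, y) = (60, 31) and (-60, -31), pointed, ending 68 above the bench: the plate must rise 38 to clear them. A cocked plate jams on the pins and drags the stand along.
- tray (a point): Centre of the tray floor (black rubber) on the platform of the white shaker, 78 above the bench, axes as the shaker's: x along the tray towards the clamp, z up. The tray is 158 (x) x 98 (y) inside, walled by a rim 6 wide and 6 tall. The shaker is fixed to the bench; its body spans x -95..160, y -85..85 and its control panel is on the +y side.
- clamp_handle (a joint): Angle of the toggle clamp's red handle (rad). 0: open, handle pointing outwards (away from the tray, shaker +x) and 1.05 rad above level, bar and pad standing up clear of the tray. It grows as the handle is pushed down; dead centre is at 1.02, the stop at 1.15 (handle 0.10 rad below level), where it stays locked. It springs back open if let go before dead centre. Pushing takes only a few newtons at the grip. It swings in the upright plane through the tray's x axis.
- clamp_pivot (a point): Handle pivot: 137 along the shaker's x from the tray centre, 38 above the tray floor. Axes as the shaker's. The clamp's steel bracket reaches 96..156 along the shaker's x, within 22 either side.
- handle_press (a point): Middle of the upper face of the red grip, where to push: 72 out from the pivot along the handle and 8 above the handle's centre line. The grip is 24 wide, 16 thick and reaches from 35 to 105 from the pivot. Moves with the handle.
- clamp_pad: Sprung red pad, 16 across, at the end of the clamp's bar; when locked it presses with about 15 N on the plate's top, 64 from the tray centre on the clamp's side. Origin: on the bar, 22 from the pad's face. With the clamp open the bar stands up to about 85 above the tray floor and the pad keeps 8 clear of the end of a plate in the tray.
- amber_bottle: Bystander: amber glass bottle, white cap, 72 across, 175 tall. Origin: centre of its underside.
- red_jar: Bystander: white plastic jar with red lid, 68 across, 110 tall. Origin: centre of its underside.
- blue_bottle: Bystander: clear bottle with blue cap, 56 across, 130 tall. Origin: centre of its underside.
- beaker: Bystander: clear beaker, 68 across, 85 tall. Origin: centre of its underside.
- small_amber: Bystander: small amber bottle with black cap, 34 across, 60 tall. Origin: centre of its underside.
- small_white: Bystander: small white jar with red lid, 34 across, 50 tall. Origin: centre of its underside.
- spatula: Bystander: narrow steel laboratory spatula lying flat, 180 long, 12 wide. Origin: centre of its underside.
Not all that is in view belongs to the job. What is shaped like the plate but purple is not meant.

How it is judged (in metres and radians):
On the way, in this order (a step that is already met when the one before it is completed fails the run):
1. the plate is clear above the pins, level and still over the stand (z of plate in the frame of stand above 0.069 m and horizontal distance between plate and stand below 0.02 m and angle between plate's own z axis and vertical below 0.15 rad), for 0.05 s.
2. the plate lies in the tray, let go, with the clamp still open (z of plate in the frame of tray between -0.0025 and 0.0025 m and x of plate in the frame of tray between -0.007 and 0.007 m and y of plate in the frame of tray between -0.007 and 0.007 m and angle between the x axis of plate and the x axis of tray, either way round below 0.1 rad and contact force between the fingers and plate below 0.1 N and value of joint clamp_handle below 0.3 rad), for 0.1 s.
At the end, for the whole second after the job is handed in: Plate at rest flat in the tray (underside within 2.5 mm of its floor, 7 mm of its centre along each tray axis, 0.1 rad of its length); clamp handle locked past centre (over 1.08 rad), pad pressing the plate with over 4 N; stand within 30 mm of its start and level within 0.1 rad (z of plate in the frame of tray between -0.0025 and 0.0025 m and x of plate in the frame of tray between -0.007 and 0.007 m and y of plate in the frame of tray between -0.007 and 0.007 m and angle between the x axis of plate and the x axis of tray, either way round below 0.1 rad and value of joint clamp_handle above 1.08 rad and contact force between clamp_pad and plate above 4 N and linear speed of plate below 0.02 m/s and distance of stand from where it was at the start of the episode below 0.03 m and angle between stand's own z axis and vertical below 0.1 rad); the robot touches nothing.
It fails at once if the plate is tipped more than 0.15 rad from level (angle between plate's own z axis and vertical above 0.15 rad).
It fails at once if the stand is dragged more than 30 mm or tilted more than 0.1 rad (distance of stand from where it was at the start of the episode above 0.03 m or angle between stand's own z axis and vertical above 0.1 rad).
It fails at once if the plate is dropped or slammed into the tray (faster than 0.45 m/s within 30 mm of the tray floor, over the tray) (z of plate in the frame of tray below 0.03 m and horizontal distance between plate and tray below 0.05 m and linear speed of plate above 0.45 m/s).
It fails at once if another thing on the bench is moved more than 40 mm or, if it stands, tipped (distance of any of amber_bottle, red_jar, blue_bottle, beaker, small_amber, small_white, spatula from where it was at the start of the episode above 0.04 m or angle between any of amber_bottle, red_jar, blue_bottle, beaker, small_amber, small_white's own z axis and vertical above 0.5 rad).
It also fails if it takes over 54 s, if anything falls off the work surface, if the arm or the gripper's body presses on something with over 40 N, if the wrist force passes 120 N, or if a joint passes its speed limit or range.

### The arm

A 7-joint arm with a two-finger parallel gripper is mounted at the origin on the work surface. World frame = base frame: x ahead of the robot, y to its left, z up, the work surface at z = 0. Lengths are in m, angles in degrees, forces in N, time in s.
With the tool pointing down it reaches from about 0.35 to 0.775 m from the base axis. Payload 3.1 kg.
Tool frame: the origin (TCP) lies on the centre line of the jaws, within the pads' length; the fingertips stand 17 mm ahead of it and the grasp point (between the pads) lies 2 mm behind it (robot.tip_reach is the distance from the TCP to the fingertips, in m); z points along the fingers, y is the direction in which the jaws open and shut (so a half turn about z gives the same grasp; the last joint's range is limited). The gripper opens to 85 mm and grips with 20 to 120 N. Pads are 22 mm wide; open, the fingers measure 114 mm over their backs; the gripper's body (76 mm by 85 mm) begins 54 mm behind the grasp point. The pads swing forward as they close: fully open they stand 13 mm farther back than shut.
Start: joints at [-2.389, 17.813, 0.802, 86.603, -0.252, 75.585, -1.558], TCP at [0.55, 0, 0.248] pointing down, gripper open.
Joint ranges: [-154.91, 154.91], [-16.99, 109.72], [-72.82, 74.43], [7.12, 147.25], [-82.49, 262.49], [11.32, 116.49], [-174.64, 174.64]. Speed limits (degrees/s): [159.86, 159.86, 180, 180, 180, 180, 180].

### API

Orientations are given as [roll, pitch, yaw] about the fixed x, y, z axes, in that order (R = Rz(yaw) Ry(pitch) Rx(roll)).
In Python, from station import robot, fingers, vision, workorder, recognise gives the robot as it stands. Calls block until the motion is done:
- robot.move_to(position, orientation): joint-space move of the TCP to a pose.
- robot.line_to(position, orientation=None, velocity=0.15, f_stop=None): straight line of the TCP; orientation=None keeps the orientation; velocity is the mean speed in m/s. With f_stop (N) it stops when the force on the tool has changed by that much, and returns True; else False.
- robot.move_j(angles): joint-space move.
- fingers.gripper_to(opening, force=None): opening from 0.0 (shut) to 1.0 (fully open); force is the grip in N (None keeps the last); returns when the fingers have stopped.
- robot.pause(seconds).
- robot.inverse_kinematics(position, orientation): joint angles nearest the present ones, or None.
- vision.grab_frame(name): name is "scene" or "side" or "wrist"; returns the picture (480x640x3 uint8, red, green, blue); there is no depth.
- vision.calibration(name): a dict with "mtx" (3x3 intrinsics, pixels), "extrinsics" (4x4, takes a point from world to camera coordinates); the wrist camera has in their place "T_tool_cam" (4x4, takes a point from camera to tool coordinates, whose origin is the TCP and whose axes are the flange's). Camera axes: x right, y up, looking along -z (the intrinsics and any distortion apply to the point x, -y, -z); pixel columns grow to the right and rows downward; lengths in m; the calibration is good to about 2 mm. A picture is of the moment at which its call begins: read the wrist's pose just before it. calibration takes no time and is no camera call.
A pose or a line that the arm cannot do raises robot.PlanningError and nothing moves.
- workorder.close_job(): hands the job in, once; it reports no verdict.
Trained networks look in the newest picture that a camera, given by its name, has taken for a name from the list of things; names that differ only in an ending like _2 or _b are one class to them, and where a whole thing is asked for, a point or a joint stands for the part that bears it (a point fixed in the world has none). Each returns a list of dicts, best first, with "p" (0 to 1); they miss things now and then, are a little off and sometimes report something else, mostly with a low value. They report only what shows in the picture. A call takes as long as a camera call. They do not tell look-alikes from the thing itself.
- recognise(label, camera): "rect" ([centre column, centre row, width, height] in pixels, round what is visible of it).
Readings, each from a call of its own:
- robot.current_time_s(): time.
- robot.current_joint_positions(): joint angles.
- robot.current_dq(): joint speeds.
- robot.current_joint_torque(): joint torques, N m.
- robot.current_tool_pos(): TCP position.
- robot.current_eef_rot(): TCP orientation.
- robot.current_contact_force(): force on the tool from outside, world axes, zero at the start.
- robot.current_torque(): the same for the moment, N m.
- robot.current_finger_gap(): opening from 0.0 (shut) to 1.0 (fully open).
Only numpy, scipy, OpenCV 4.12 (cv2) and the standard library are available. Lean on these libraries where they do the work, as an engineer would, in place of code of your own. Each camera call takes 0.05 s, during which the arm holds its last target.

## Working session

There is one attempt and no reset: what is moved stays moved. The work goes in short steps, each a Python script; the robot and the scene stay as the last script left them, time stands still between calls to the robot, and variables do not carry over. Pictures are saved under pics/ and viewed, and the job is handed in when it is done.

```bash
ls; mkdir -p pics
python3 - <<'E'
from station import robot, fingers, vision, workorder, recognise
import cv2, numpy as np
for n in ["scene","side","wrist"]:
    im=vision.grab_frame(n); cv2.imwrite(f"pics/{n}0.png",im[:,:,::-1])
    print(n,vision.calibration(n))
    for l in ["plate","stand","tray","clamp_handle","clamp_pad"]:
        try: print(l,[(d["rect"],round(d["p"],2)) for d in recognise(l,n)])
        except Exception as e: print(l,e)
print(robot.current_time_s())
E
```

```text
pics
scene {'mtx': array([[498.48054715,   0.        , 327.27582522],
       [  0.        , 498.48054715, 238.91657339],
       [  0.        ,   0.        ,   1.        ]]), 'extrinsics': array([[-0.23088616,  0.97292622,  0.01030325,  0.04936475],
       [-0.70646554, -0.17491461,  0.68579248,  0.31893907],
       [ 0.66902767,  0.1510611 ,  0.7277242 , -1.5312969 ],
       [ 0.        ,  0.        ,  0.        ,  1.        ]])}
plate [([493.8, 217.7, 67.5, 51.5], 0.95), ([382.5, 274.1, 74.7, 54.8], 0.63)]
stand [([386.8, 288.2, 85.1, 51.0], 0.89), ([315.0, 312.2, 15.2, 24.3], 0.49)]
tray [([245.4, 219.3, 133.9, 126.1], 0.61)]
clamp_handle [([195.1, 178.9, 34.3, 40.7], 0.78), ([390.7, 352.8, 36.2, 54.5], 0.47), ([322.4, 340.4, 22.5, 56.7], 0.38)]
clamp_pad [([222.1, 191.3, 9.1, 4.5], 0.38)]
side {'mtx': array([[542.07366486,   0.        , 324.66802604],
       [  0.        , 542.07366486, 239.76437908],
       [  0.        ,   0.        ,   1.        ]]), 'extrinsics': array([[-0.99776711, -0.06677251, -0.00149435,  0.52595466],
       [ 0.03386166, -0.52501938,  0.85041639, -0.0892
[... 414 characters left out ...]
([[376.82161604,   0.        , 324.1976084 ],
       [  0.        , 376.82161604, 244.75063553],
       [  0.        ,   0.        ,   1.        ]]), 'T_tool_cam': array([[ 3.84056496e-04,  9.59642105e-01,  2.81223901e-01,
         7.05798810e-02],
       [ 9.99997669e-01, -9.66073953e-04,  1.93095124e-03,
        -4.22980531e-04],
       [ 2.12470520e-03,  2.81222504e-01, -9.59640239e-01,
        -1.26274288e-01],
       [ 0.00000000e+00,  0.00000000e+00,  0.00000000e+00,
         1.00000000e+00]])}
plate [([307.9, 29.1, 123.9, 58.3], 0.71)]
stand [([307.3, 40.8, 148.4, 81.5], 0.87)]
tray [([582.5, 72.4, 111.7, 89.0], 0.45)]
clamp_handle [([472.6, 126.4, 52.0, 43.8], 0.48)]
clamp_pad []
0.9
```

View pics/scene0.png

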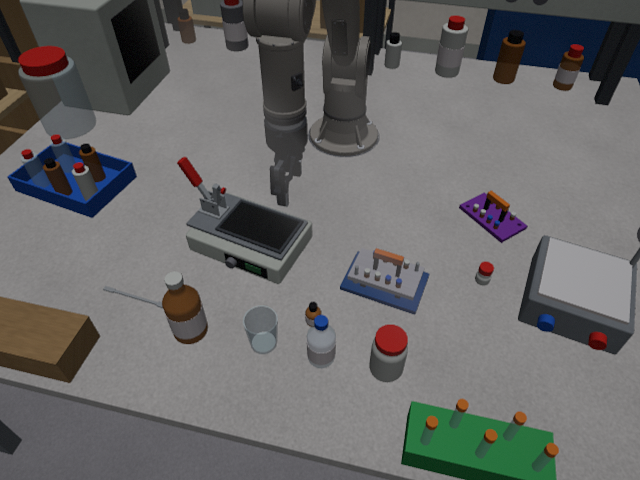

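View pics/side0.png

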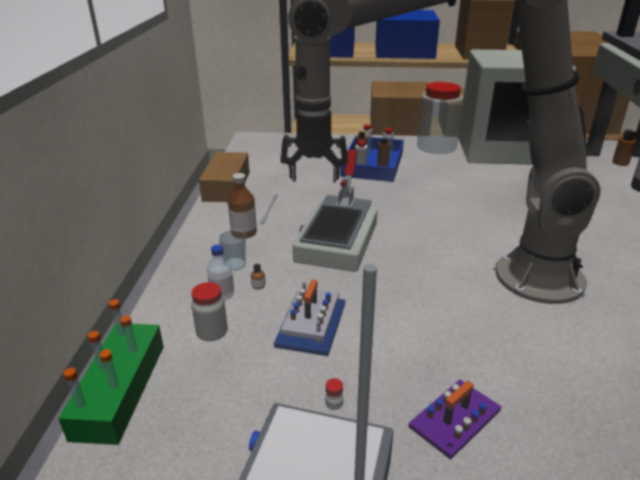

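View pics/wrist0.png

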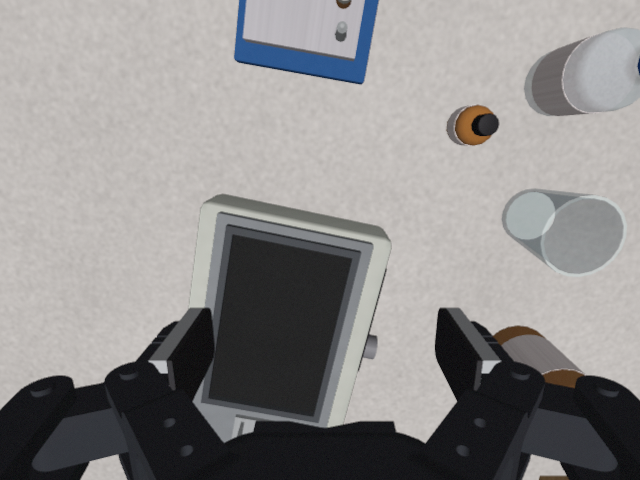

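The silver plate sits on the blue stand at (385,275) in the scene view. The purple look-alike is at (493,217) in the scene view and (455,418) in the side view. The silver one fits because it is on the stand's pins and isn't purple. I'll confirm in one enlarged crop.

```bash
cat > h.py <<'E'
from station import robot, fingers, vision, workorder, recognise
import cv2, numpy as np
from scipy.spatial.transform import Rotation as R
def cam(name,pose=None):
    c=vision.calibration(name)
    if name=="wrist":
        p,r=pose
        T=np.eye(4);T[:3,:3]=R.from_euler('xyz',r,degrees=True).as_matrix();T[:3,3]=p
        return c["mtx"],np.linalg.inv(T@c["T_tool_cam"]),c
    return c["mtx"],c["extrinsics"],c
def unproj(K,E,uv,z):
    d=np.linalg.inv(K)@np.array([uv[0],uv[1],1.]); d=np.array([d[0],-d[1],-d[2]])
    Rm,t=E[:3,:3],E[:3,3]; o=-Rm.T@t; w=Rm.T@d
    return o+w*(z-o[2])/w[2]
def proj(K,E,P):
    P=np.atleast_2d(P)@E[:3,:3].T+E[:3,3]; P=P*[1,-1,-1]; q=P@K.T
    return q[:,:2]/q[:,2:]
def snap(name,fn):
    pose=(robot.current_tool_pos(),robot.current_eef_rot()) if name=="wrist" else None
    im=vision.grab_frame(name); cv2.imwrite(f"pics/{fn}.png",im[:,:,::-1])
    return im,pose
E
python3 - <<'E'
from h import *
print([k for k in vision.calibration("wrist")], robot.current_eef_rot(), robot.current_tool_pos())
K,E,_=cam("scene"); K2,E2,_=cam("side")
for n,uv,uv2,z in [("bar",(388,256),(311,293),.091),("tray",(263,227),(336,225),.078)]:
    print(n,unproj(K,E,uv,z),unproj(K2,E2,uv2,z))
for n,uv,z in [("small_amber",(313,315),.03),("blueb",(321,325),.13),("jar",(391,340),.11),("beaker",(261,320),.085),("bottle",(174,280),.175),("smallwhite",(485,270),.05)]:
    print(n,unproj(K,E,uv,z))
s=cv2.imread("pics/scene0.png")[230:320,330:440]
a=cv2.resize(s,None,fx=5,fy=5,interpolation=cv2.INTER_CUBIC); cv2.imwrite("pics/crop_plate.png",a)
s=cv2.imread("pics/scene0.png")[150:285,165:325]
a=cv2.resize(s,None,fx=4,fy=4,interpolation=cv2.INTER_CUBIC); cv2.imwrite("pics/crop_tray.png",a)
E
```

```text
['mtx', 'T_tool_cam'] [ 1.79995239e+02 -4.72233331e-05  9.00063107e+01] [5.50014988e-01 4.47041373e-05 2.48337403e-01]
bar [0.53966145 0.2106152  0.091     ] [0.54048082 0.22209364 0.091     ]
tray [ 0.50886753 -0.08276404  0.078     ] [ 0.50354641 -0.08305254  0.078     ]
small_amber [0.68500781 0.08092162 0.03      ]
blueb [0.76925724 0.11873883 0.13      ]
jar [0.7574632  0.24704716 0.11      ]
beaker [ 0.75678358 -0.00373981  0.085     ]
bottle [ 0.76751657 -0.15948747  0.175     ]
smallwhite [0.49229379 0.42379379 0.05      ]
```

View pics/crop_plate.png

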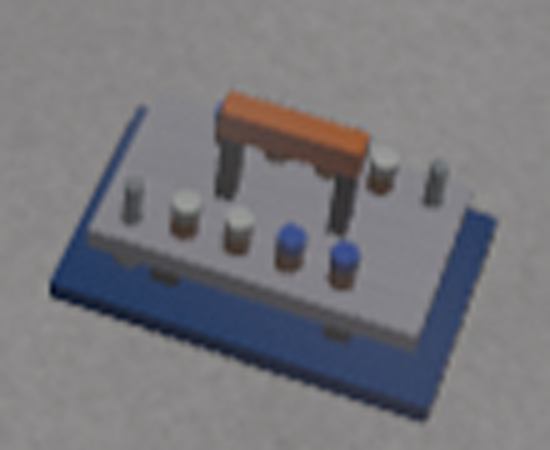

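View pics/crop_tray.png

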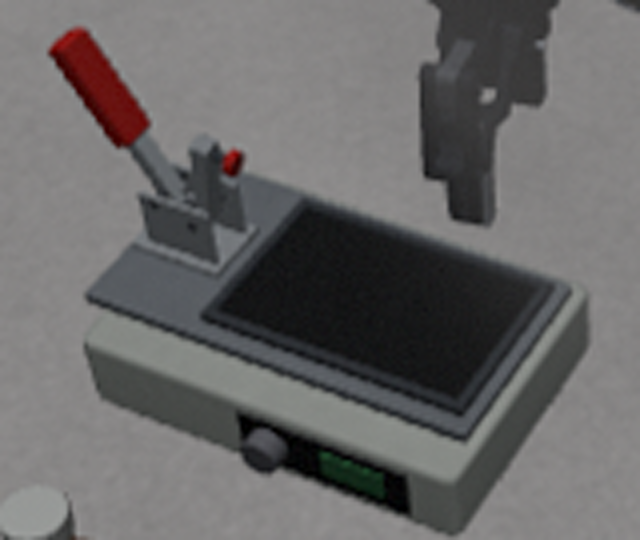

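The crop shows the silver plate on the blue stand with the orange bar at about scene (388,256). The steel pins stick up at about (357,270) and (417,267), so this is the one meant. The tray has its clamp open, with the handle pointing to world −y. Next is a wrist picture over the plate and one over the tray.

Run:
```python
from h import *
robot.move_to([0.53,0.20,0.30],[180,0,90])
im,p=snap("wrist","w_plate"); print(p[0],p[1]); 
robot.move_to([0.505,-0.09,0.33],[180,0,90])
im2,p2=snap("wrist","w_tray"); print(p2[0],p2[1])
import pickle; pickle.dump((p,p2),open("poses.pkl","wb"))
print(robot.current_time_s())
```

```text
[0.53060142 0.19749784 0.29950116] [-1.79994372e+02  1.55277886e-01  8.98412098e+01]
[ 0.50529876 -0.08833944  0.3296824 ] [-1.79990231e+02 -8.69393262e-02  9.01243544e+01]
2.9667
```

View pics/w_plate.png

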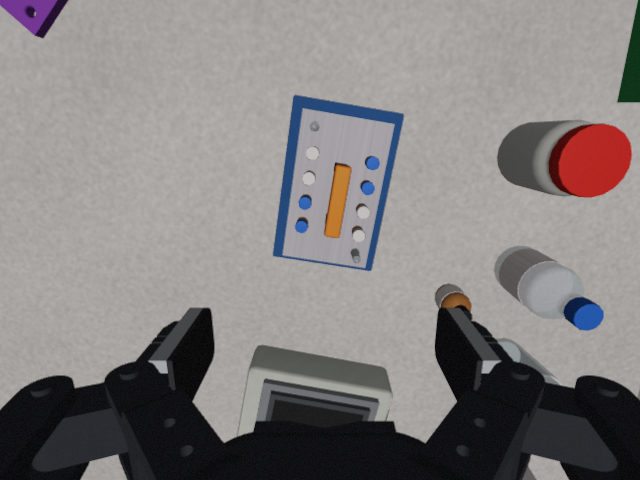

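View pics/w_tray.png

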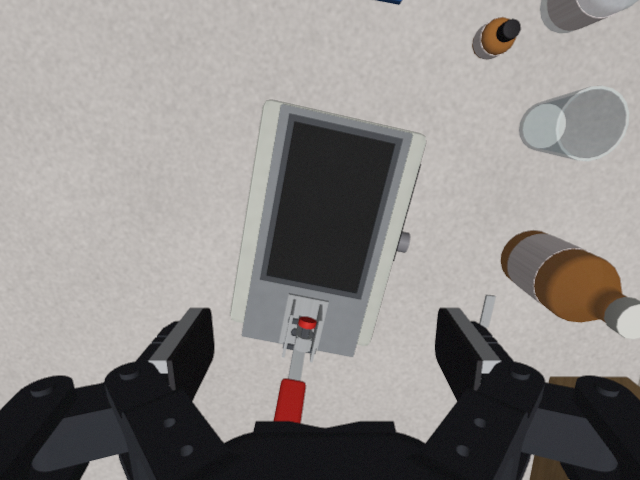

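The first picture shows the plate with its orange bar at (338,200), and vial caps either side of it. The second shows the black tray floor with corners at about (292,122), (397,143), (360,298) and (263,278), and the open red handle at (290,400). Next I'll fit poses by projecting models onto the images.

Run:
```python
from h import *
import pickle
p,p2=pickle.load(open("poses.pkl","rb"))
from scipy.optimize import least_squares
def corners(mask):
    cs,_=cv2.findContours(mask.astype(np.uint8),cv2.RETR_EXTERNAL,cv2.CHAIN_APPROX_NONE)
    c=max(cs,key=cv2.contourArea); 
    h=cv2.convexHull(c)
    for e in np.arange(2,15,.5):
        a=cv2.approxPolyDP(h,e,True)
        if len(a)==4: break
    a=a[:,0,:].astype(float); pts=c[:,0,:].astype(float)
    L=[]
    for i in range(4):
        A,B=a[i],a[(i+1)%4]; d=(B-A)/np.linalg.norm(B-A); n=np.array([-d[1],d[0]])
        t=(pts-A)@d; s=abs((pts-A)@n); l=np.linalg.norm(B-A)
        q=pts[(s<2.5)&(t>.1*l)&(t<.9*l)]
        vx,vy,x,y=cv2.fitLine(q.astype(np.float32),cv2.DIST_HUBER,0,.01,.01).ravel()
        L.append(np.cross([x,y,1],[x+vx,y+vy,1]))
    out=[]
    for i in range(4):
        q=np.cross(L[i-1],L[i]); out.append(q[:2]/q[2])
    return np.array(out)
def report(n,uv,K,E,z):
    P=np.array([unproj(K,E,q,z)[:2] for q in uv]); c=P.mean(0)
    e=[P[(i+1)%4]-P[i] for i in range(4)]; l=[np.linalg.norm(v) for v in e]
    i=int(np.argmax([l[0]+l[2],l[1]+l[3]])); v=e[i]-e[i+2]; yaw=np.degrees(np.arctan2(v[1],v[0]))
    print(n,np.round(uv,1).tolist(),"c",np.round(c,4),"len",np.round(l,4),"yaw",round(yaw%180,2))
# tray
im=cv2.imread("pics/w_tray.png"); K,E,_=cam("wrist",p2)
g=cv2.cvtColor(im,cv2.COLOR_BGR2GRAY); m=np.zeros_like(g); m[105:310,245:410]=1
report("tray floor wtray",corners((g<58)&(m>0)),K,E,.078)
print(g[200,240:420:3])
im0=cv2.imread("pics/wrist0.png");
K0,E0,_=cam("wrist",(np.array([.55,0,.2483]),np.array([180,0,90.0])))
g=cv2.cvtColor(im0,cv2.COLOR_BGR2GRAY); m=np.zeros_like(g); m[215:425,195:375]=1
try: report("tray floor w0",corners((g<58)&(m>0)),K0,E0,.078)
except Exception as e: print(e)
# bar & stand
im=cv2.imread("pics/w_plate.png"); K,E,_=cam("wrist",p)
hsv=cv2.cvtColor(im,cv2.COLOR_BGR2HSV)
m=np.zeros(hsv.shape[:2],bool); m[150:250,315:360]=1
o=(hsv[...,0]<20)&(hsv[...,1]>150)&m
ot=o&(hsv[...,2]>190)
report("bar all",corners(o),K,E,.1)
report("bar top",corners(ot),K,E,.1)
m[:]=0; m[80:285,260:415]=1
b=(hsv[...,0]>100)&(hsv[...,0]<125)&(hsv[...,1]>120)&m
report("stand top",corners(b),K,E,.014)
cv2.imwrite("pics/c1.png",np.hstack([cv2.resize(im[85:280,265:410],None,fx=3,fy=3,interpolation=cv2.INTER_CUBIC),cv2.cvtColor(cv2.resize((255*ot[85:280,265:410]).astype(np.uint8),None,fx=2,fy=3),cv2.COLOR_GRAY2BGR)]))
for n,z,uv in [("pin1",.068,(314,125)),("pin2",.068,(356,255))]: print(n,unproj(K,E,uv,z))
```

```text
tray floor wtray [[294.4, 121.3], [394.5, 143.7], [356.1, 292.5], [266.4, 274.8]] c [ 0.5072 -0.0938] len [0.0988 0.1595 0.0986 0.1597] yaw 78.05
[190 183 186 192 191 191 191 190 155 136 137 124  77  70  37  35  35  36
  37  38  35  35  39  38  36  35  35  35  36  38  36  37  38  37  36  36
  40  36  38  36  41  36  36  38  35  36  34  69  76 122 134 135 187 187
 187 186 183 167 188 188]
tray floor w0 [[235.0, 234.9], [351.2, 258.5], [312.7, 415.7], [193.3, 394.7]] c [ 0.5033 -0.0957] len [0.0972 0.1602 0.1132 0.1612] yaw 75.17
bar all [[350.6, 166.5], [337.6, 236.9], [323.7, 234.9], [335.9, 163.5]] c [0.5405 0.2114] len [0.0628 0.0126 0.0634 0.0127] yaw 80.38
bar top [[338.1, 167.6], [347.8, 169.9], [336.4, 234.8], [326.5, 234.7]] c [0.5407 0.2104] len [0.0085 0.0579 0.0088 0.0597] yaw 80.61
stand top [[293.9, 95.5], [402.6, 114.4], [369.8, 269.8], [273.3, 254.8]] c [0.5405 0.2107] len [0.1134 0.1731 0.1129 0.173 ] yaw 80.65
pin1 [0.52038102 0.27557389 0.068     ]
pin2 [0.5610321  0.15186721 0.068     ]
```

View pics/c1.png

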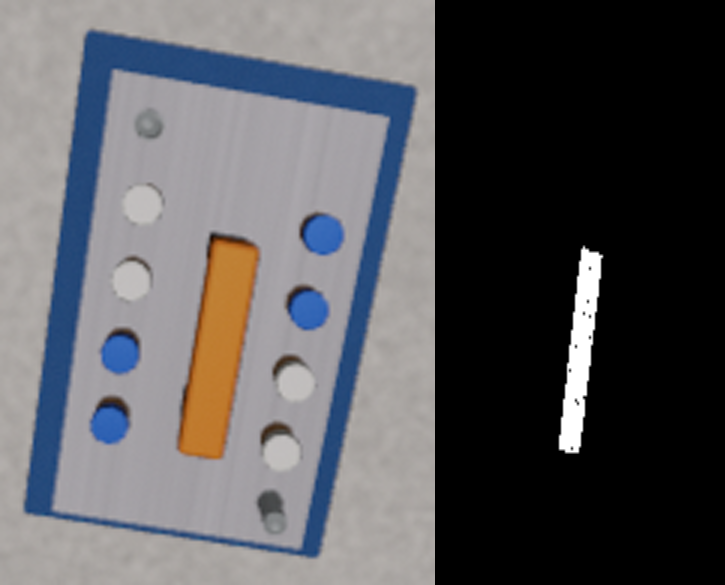

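Run:
```python
from h import *
def rect(c,yaw,lx,ly,z):
    a=np.radians(yaw); r=np.array([[np.cos(a),-np.sin(a)],[np.sin(a),np.cos(a)]])
    q=np.array([[1,1],[1,-1],[-1,-1],[-1,1]])*[lx/2,ly/2]
    return np.c_[q@r.T+c,np.full(4,z)]
for n,sc,box in [("scene",4,(165,150,440,320)),("side",4,(255,170,400,370))]:
    K,E,_=cam(n); im=cv2.imread(f"pics/{n}0.png"); x0,y0,x1,y1=box
    s=2.9 if n=="scene" else 3
    a=cv2.resize(im[y0:y1,x0:x1],None,fx=s,fy=s,interpolation=cv2.INTER_CUBIC)
    a=cv2.convertScaleAbs(a,alpha=1.6)
    for r,col in [(rect([.5072,-.0938],78.05,.158,.098,.078),(0,255,0)),(rect([.5405,.211],80.6,.176,.116,.014),(0,255,255)),(rect([.5405,.211],80.6,.064,.014,.1),(255,0,255))]:
        uv=((proj(K,E,r)-[x0,y0]+.5)*s-.5)
        cv2.polylines(a,[np.round(uv*16).astype(np.int32)],True,col,1,cv2.LINE_AA,4)
    cv2.imwrite(f"pics/ov_{n}.png",a)
```

```text
(no output)
```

View pics/ov_scene.png

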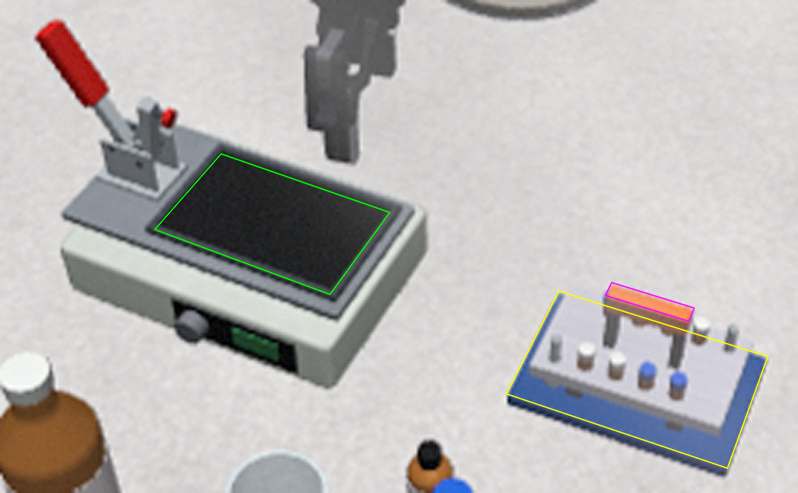

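View pics/ov_side.png

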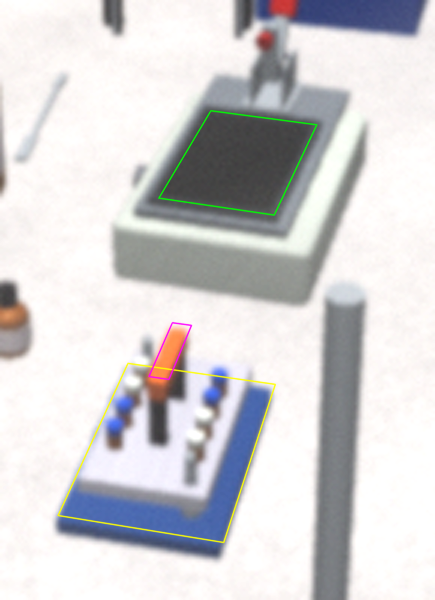

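Run:
```python
from h import *
def corners(mask):
    cs,_=cv2.findContours(mask.astype(np.uint8),cv2.RETR_EXTERNAL,cv2.CHAIN_APPROX_NONE)
    c=max(cs,key=cv2.contourArea); h=cv2.convexHull(c)
    for e in np.arange(1.5,15,.5):
        a=cv2.approxPolyDP(h,e,True)
        if len(a)==4: break
    return a[:,0,:]
for n,b in [("scene",(200,185,315,270)),("side",(295,195,370,245))]:
    K,E,_=cam(n); g=cv2.imread(f"pics/{n}0.png",0); x0,y0,x1,y1=b
    mk=np.zeros_like(g);mk[y0:y1,x0:x1]=1
    for th in (40,50,60,70,80):
        uv=corners((g<th)&(mk>0)); P=np.array([unproj(K,E,q,.078)[:2] for q in uv]); e=np.roll(P,-1,0)-P;l=np.linalg.norm(e,axis=1)
        i=int(np.argmax(l[:2]+l[2:])); v=e[i]-e[i+2] if len(e)==4 else e[0]
        print(n,th,uv.tolist(),np.round(P.mean(0),4),np.round(l,3),round(np.degrees(np.arctan2(v[1],v[0]))%180,1))
```

```text
scene 40 [[219, 226], [240, 202], [297, 222], [279, 249]] [ 0.5028 -0.0959] [0.091 0.156 0.092 0.159] 77.5
scene 50 [[215, 229], [241, 200], [300, 225], [280, 253]] [ 0.5084 -0.0935] [0.11  0.169 0.096 0.169] 75.8
scene 60 [[215, 228], [240, 200], [302, 221], [280, 253]] [ 0.5044 -0.0941] [0.106 0.168 0.11  0.171] 77.9
scene 70 [[215, 228], [240, 200], [302, 221], [280, 253]] [ 0.5044 -0.0941] [0.106 0.168 0.11  0.171] 77.9
scene 80 [[215, 227], [240, 199], [303, 221], [280, 254]] [ 0.5033 -0.094 ] [0.106 0.172 0.113 0.175] 76.7Traceback (most recent call last):
  File "<stdin>", line 14, in <module>
    return _wrapfunc(a, 'argmax', axis=axis, out=out, **kwds)
    return bound(*args, **kwds)
ValueError: attempt to get argmax of an empty sequence
```

Run:
```python
from h import *
o=[180,0,80.6]; c=[.5405,.2110]
fingers.gripper_to(0.6)
robot.move_to([*c,.16],o); robot.pause(.3)
print(robot.current_tool_pos(),robot.current_eef_rot(),robot.current_contact_force())
print("stop",robot.line_to([*c,.0905],o,velocity=.08,f_stop=8))
robot.pause(.2)
print(robot.current_tool_pos(),robot.current_contact_force())
fingers.gripper_to(0.0,force=60)
robot.pause(.2)
print(robot.current_tool_pos(),robot.current_finger_gap(),robot.current_contact_force(),robot.current_torque())
snap("scene","s1"); snap("side","d1")
a=cv2.imread("pics/s1.png")[200:330,320:460];b=cv2.imread("pics/d1.png")[230:370,250:390]
cv2.imwrite("pics/g1.png",np.hstack([cv2.resize(a,(400,400)),cv2.resize(b,(400,400))]))
print(robot.current_time_s())
```

```text
[0.5410331  0.2101169  0.16051879] [ 1.79945923e+02 -9.67844842e-03  8.05066959e+01] [0.11334183 0.40491326 0.3643505 ]
stop False
[0.54093348 0.21116807 0.09115585] [-0.18311956 -0.69391006 -0.26194002]
[0.5413973  0.21086472 0.09079465] 0.1552606174412739 [ 2.93069465 -0.05841366 -0.58744641] [-0.04019583 -0.57157914 -0.02720022]
6.95
```

View pics/g1.png

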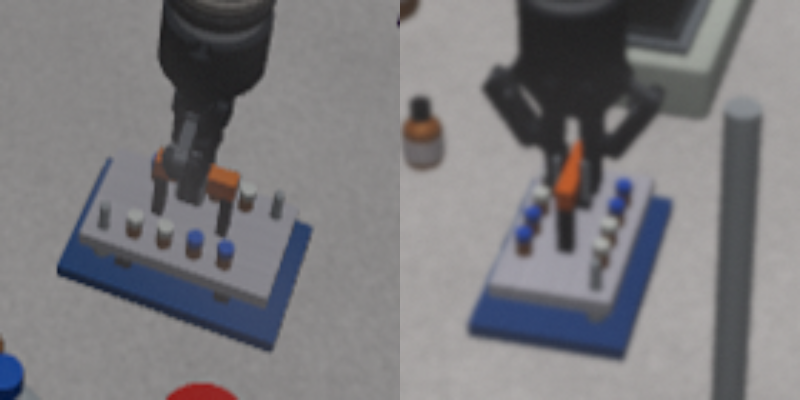

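The bar is gripped (gap 13.2 mm) with a small side load of 3 N. I'll shift 0.6 mm to relieve it and lift.

Run:
```python
from h import *
o=[180,0,80.6]
robot.line_to([.5412,.2110,.0905],o,velocity=.02); robot.pause(.1)
print(robot.current_tool_pos(),robot.current_contact_force())
for z in (.105,.12,.135,.15,.165):
    robot.line_to([.5412,.2110,z],o,velocity=.05)
    print(np.round(robot.current_tool_pos(),4),np.round(robot.current_contact_force(),2),np.round(robot.current_torque(),2))
robot.pause(.4)
print(robot.current_tool_pos(),robot.current_eef_rot(),robot.current_contact_force(),robot.current_finger_gap())
snap("scene","s2"); snap("side","d2"); im,p=snap("wrist","w2")
a=cv2.imread("pics/s2.png")[180:330,300:460];b=cv2.imread("pics/d2.png")[210:370,230:390]
cv2.imwrite("pics/g2.png",np.hstack([cv2.resize(a,(400,400)),cv2.resize(b,(400,400))]))
print(robot.current_time_s())
```

```text
[0.54138353 0.21086365 0.09070305] [ 2.2611298  -0.352742    2.28907548]
[0.5408 0.211  0.1048] [ 1.64 -1.09 -2.93] [-0.07 -0.58 -0.04]
[0.5408 0.211  0.1203] [ 2.78 -0.02 -3.11] [-0.01 -0.46 -0.04]
[0.5406 0.2112 0.1352] [-0.4  -0.81 -4.16] [0.04 0.   0.03]
[0.5415 0.2111 0.1506] [-0.84 -0.44 -3.36] [-0.    0.02  0.04]
[0.5415 0.2112 0.1655] [-0.21 -0.33 -5.08] [ 0.02 -0.03  0.  ]
[0.54109851 0.21093761 0.16479782] [-1.79981063e+02  1.20798845e-02  8.06008075e+01] [-0.2513095  -0.23314533 -3.40723015] 0.1489059790273245
10.0917
```

View pics/g2.png

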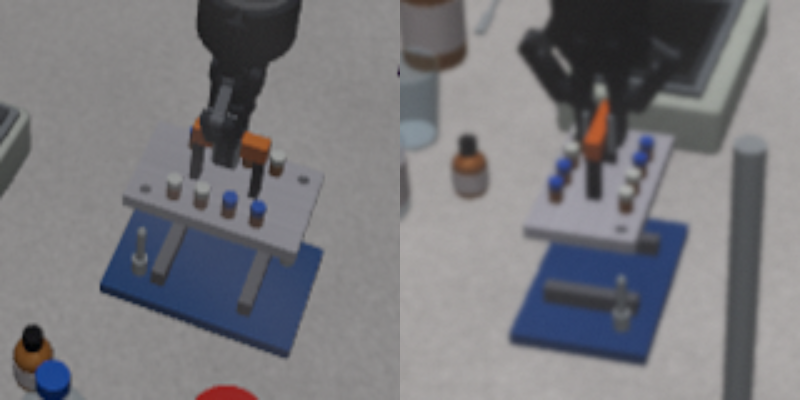

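View pics/w2.png

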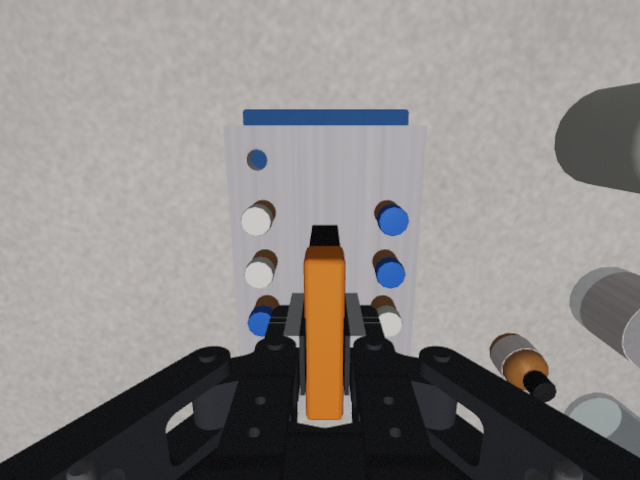

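The plate is free of the pins, level, and the stand hasn't moved. The wrist view shows the plate's end edge at row 127, columns 225–425. I'll move to a hover over the tray and check.

Run:
```python
from h import *
K,E,_=cam("wrist",([0.5411,.2109,.1648],[180,0,80.6]))
a=unproj(K,E,(225,127),.1648-.0487);b=unproj(K,E,(426,127),.1648-.0487)
m=(a+b)/2; u=np.array([np.cos(np.radians(80.6)),np.sin(np.radians(80.6))])
print("len",np.linalg.norm(a-b),"centre",m[:2]-.075*u, "yaw",np.degrees(np.arctan2(b[1]-a[1],b[0]-a[0]))+90)
o=[180,0,78.05]
robot.line_to([.5411,.211,.19],[180,0,80.6],velocity=.1)
robot.line_to([.5072,-.0938,.20],o,velocity=.2)
robot.line_to([.5072,-.0938,.175],o,velocity=.08)
robot.pause(.4)
print(robot.current_tool_pos(),robot.current_eef_rot(),robot.current_contact_force())
snap("scene","s3"); snap("side","d3"); im,p=snap("wrist","w3")
a=cv2.imread("pics/s3.png")[140:290,160:320];b=cv2.imread("pics/d3.png")[140:280,260:400]
cv2.imwrite("pics/g3.png",np.hstack([cv2.resize(a,(400,400)),cv2.resize(b,(400,400))]))
print(robot.current_time_s())
```

```text
len 0.08909744699610382 centre [0.54079339 0.20950932] yaw 80.61977379680782
[ 0.50739559 -0.09387366  0.17528855] [ 1.79963826e+02 -2.46663744e-03  7.80451514e+01] [-0.63638488 -0.64190342 -3.61535583]
13.1833
```

View pics/g3.png

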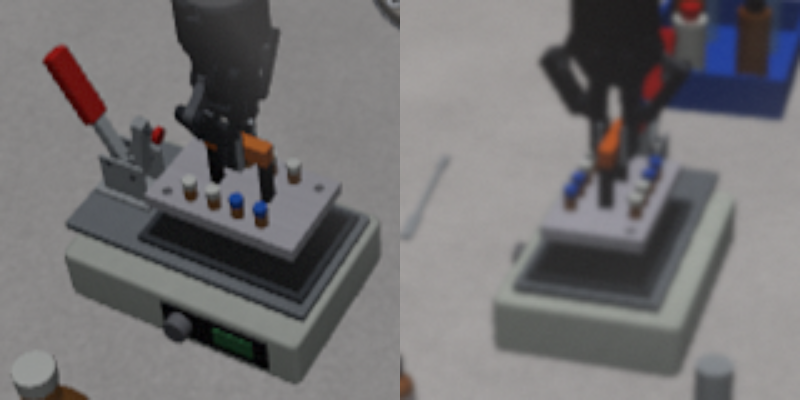

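View pics/w3.png

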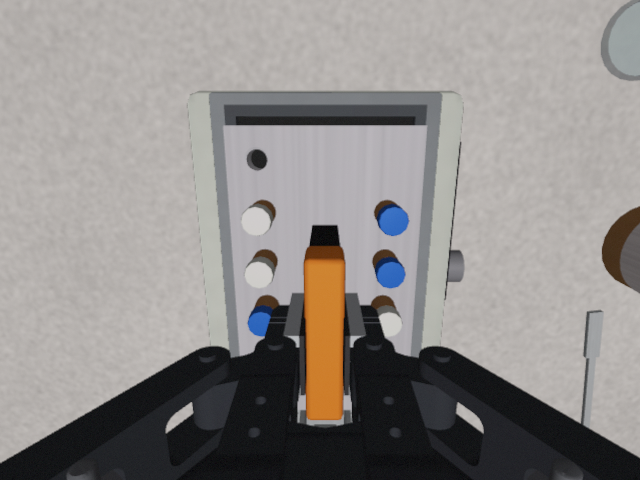

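Run:
```python
from h import *
K,E,_=cam("wrist",([.5074,-.0939,.1753],[180,0,78.05]))
def rect(c,yaw,lx,ly,z):
    a=np.radians(yaw); r=np.array([[np.cos(a),-np.sin(a)],[np.sin(a),np.cos(a)]])
    q=np.array([[1,1],[1,-1],[-1,-1],[-1,1]])*[lx/2,ly/2]
    return np.c_[q@r.T+c,np.full(4,z)]
im=cv2.imread("pics/w3.png"); x0,y0,x1,y1=180,80,470,300; s=2.7
a=cv2.convertScaleAbs(cv2.resize(im[y0:y1,x0:x1],None,fx=s,fy=s,interpolation=cv2.INTER_CUBIC),alpha=1.3)
c=[.5072,-.0938]
for r,col in [(rect(c,78.05,.158,.098,.078),(0,255,0)),(rect(c,78.05,.170,.110,.084),(0,255,255)),(rect([.5074,-.0939],78.05,.150,.09,.1753-.0487),(255,0,255))]:
    uv=proj(K,E,r); print(np.round(uv[:2],1).tolist()); uv=((uv-[x0,y0]+.5)*s-.5)
    cv2.polylines(a,[np.round(uv*16).astype(np.int32)],True,col,1,cv2.LINE_AA,4)
cv2.imwrite("pics/ov3.png",a)
```

```text
[[238.0, 118.3], [412.1, 118.4]]
[[223.8, 106.2], [426.4, 106.3]]
[[223.8, 123.5], [427.3, 123.6]]
```

View pics/ov3.png

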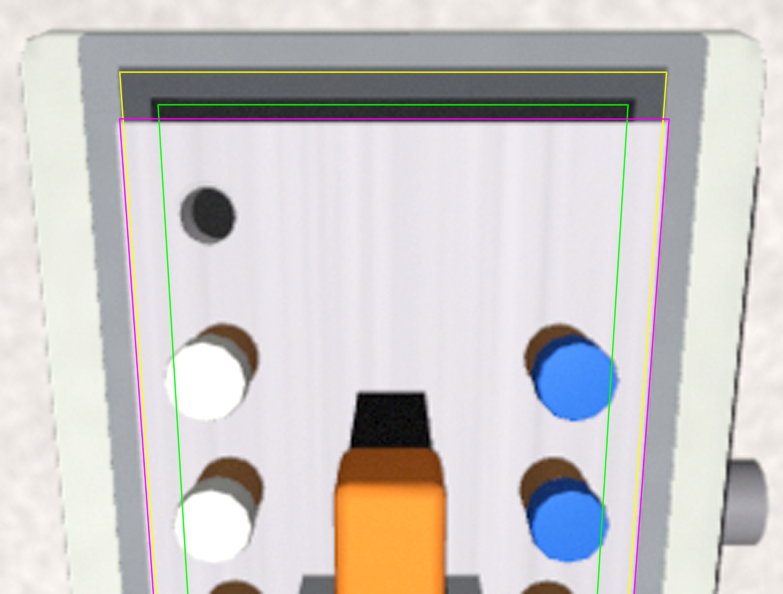

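Laterally the plate and tray match. Along the length, the plate sits about 1.8 mm too far toward the clamp, so I'll shift by that and lower with a force stop.

Run:
```python
from h import *
o=[180,0,78.05]; c=[.5076,-.0920]
robot.line_to([*c,.165],o,velocity=.04)
f0=np.array(robot.current_contact_force())
print("s1",robot.line_to([*c,.1425],o,velocity=.04,f_stop=10), robot.current_tool_pos())
robot.pause(.2); print(robot.current_contact_force())
print("s2",robot.line_to([*c,.1365],o,velocity=.015,f_stop=4), robot.current_tool_pos())
robot.pause(.2)
print(robot.current_tool_pos(),robot.current_eef_rot(),robot.current_contact_force(),robot.current_torque())
snap("scene","s4"); snap("side","d4"); im,p=snap("wrist","w4")
a=cv2.imread("pics/s4.png")[140:290,160:320];b=cv2.imread("pics/d4.png")[140:280,260:400]
cv2.imwrite("pics/g4.png",np.hstack([cv2.resize(a,(400,400)),cv2.resize(b,(400,400))]))
cv2.imwrite("pics/g4w.png",cv2.resize(cv2.imread("pics/w4.png")[60:300,180:470],None,fx=2.4,fy=2.4))
print(robot.current_time_s())
```

```text
s1 False [ 0.50769001 -0.09203517  0.14250586]
[-0.22842539  0.49979176 -3.18287333]
s2 True [ 0.50819549 -0.0920934   0.13856602]
[ 0.50815858 -0.09210512  0.13855093] [ 1.79924686e+02 -3.71010309e-03  7.80452916e+01] [0.7159616  0.14976955 6.85815023] [ 0.05737209  0.13880849 -0.02704568]
15.2
```

View pics/g4.png

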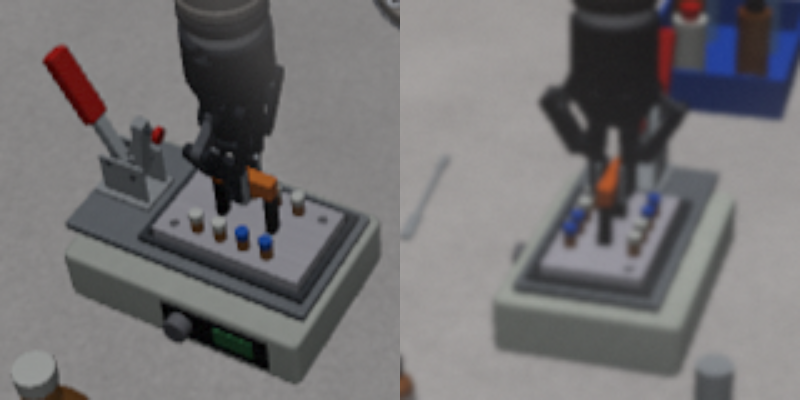

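View pics/g4w.png

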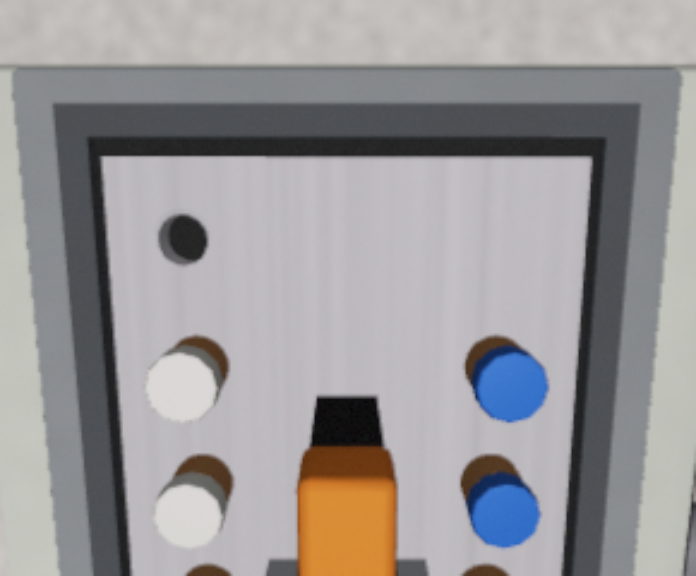

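The plate is flat inside the rim, with an even dark gap all round and a contact height as predicted. I'll release it, rise and re-check.

Run:
```python
from h import *
o=[180,0,78.05]; c=[.5080,-.0920]
robot.line_to([*c,.1390],o,velocity=.02)
fingers.gripper_to(0.6); robot.pause(.2)
robot.line_to([*c,.21],o,velocity=.1)
robot.line_to([.5072,-.0938,.33],o,velocity=.25); robot.pause(.3)
im,p=snap("wrist","w5"); print(p)
snap("scene","s5"); snap("side","d5")
a=cv2.imread("pics/s5.png")[140:290,160:320];b=cv2.imread("pics/d5.png")[140:280,260:400]
cv2.imwrite("pics/g5.png",np.hstack([cv2.resize(a,(400,400)),cv2.resize(b,(400,400))]))
print(robot.current_time_s())
```

```text
(array([ 0.50663778, -0.09367019,  0.32869804]), array([-1.79844992e+02,  1.05887014e-02,  7.80546078e+01]))
18.0833
```

View pics/g5.png

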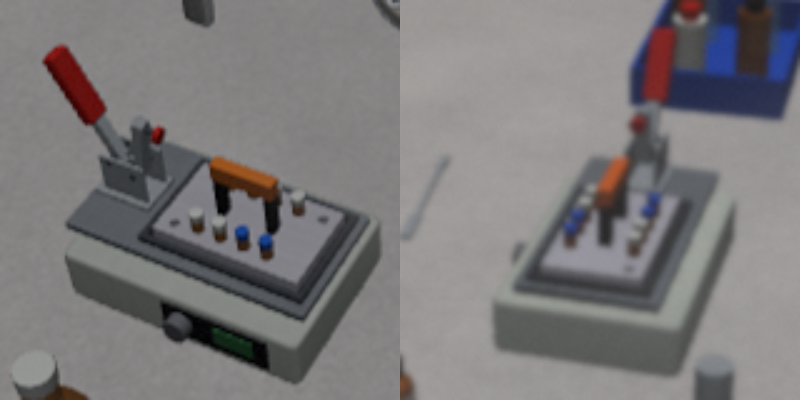

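View pics/w5.png

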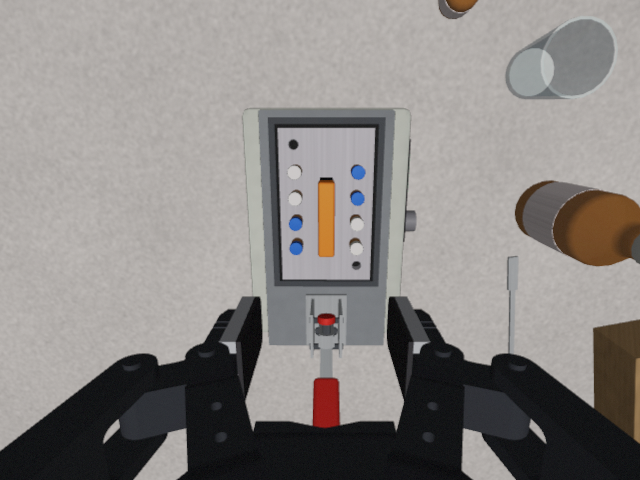

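The plate is released and centred in the tray with even gaps. The clamp is still open, and the handle's centre line is at column 326 in the wrist view. Next I'll shut the fingers and push the handle along its arc.

```bash
cat > push.py <<'E'
from h import *
o=[180,0,78.05]; c0=np.array([.5074,-.0930]); ex=-np.array([np.cos(np.radians(78.05)),np.sin(np.radians(78.05))])
def W(d,z): return [*(c0+ex*d/1000), .078+z/1000]
def tcp(phi,s=80,off=0):
    """TCP so that the fingertip's leading bottom edge is on grip surface"""
    c,sn=np.cos(phi),np.sin(phi)
    d=137+s*c-(8+off)*sn; z=38+s*sn+(8+off)*c
    if phi<0: z+=0
    return W(d-11,z+17)
E
python3 - <<'E'
from push import *
fingers.gripper_to(0.0)
a=tcp(1.05,75,14)
robot.move_to([a[0],a[1],.33],o); robot.line_to(a,o,velocity=.12); robot.pause(.2)
print(a,robot.current_tool_pos(),robot.current_contact_force())
snap("scene","s6"); snap("side","d6")
x=cv2.imread("pics/s6.png")[110:290,130:320];b=cv2.imread("pics/d6.png")[100:260,260:420]
cv2.imwrite("pics/g6.png",np.hstack([cv2.resize(x,(400,400)),cv2.resize(b,(400,400))]))
print(robot.current_time_s())
E
```

```text
[np.float64(0.4775350868041772), np.float64(-0.23410876314184673), np.float64(0.20900330497316927)] [ 0.47795723 -0.23434749  0.20975958] [0.16251885 0.46403114 0.81228549]
20.7
```

View pics/g6.png

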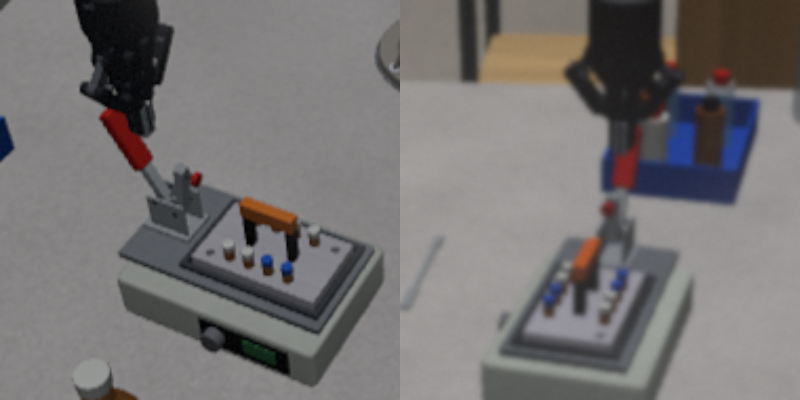

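The closed fingers stand just inside the handle and in its plane. Pushing now.

Run:
```python
from push import *
for ph in [1.05,.9,.75,.6,.45,.3,.15,.05,0,-.05]:
    s=robot.line_to(tcp(ph,78),o,velocity=.06,f_stop=35)
    print(ph,s,np.round(np.array(robot.current_tool_pos())-tcp(ph,78),4),np.round(robot.current_contact_force(),1))
    if s: break
robot.pause(.1)
snap("scene","s7"); snap("side","d7")
x=cv2.imread("pics/s7.png")[110:290,130:320];b=cv2.imread("pics/d7.png")[100:260,260:420]
cv2.imwrite("pics/g7.png",np.hstack([cv2.resize(x,(400,400)),cv2.resize(b,(400,400))]))
print(robot.current_time_s(),robot.current_tool_pos())
```

```text
1.05 False [-0.0004 -0.0007 -0.0002] [-0.7  0.7 -0.1]
0.9 False [-0.0004 -0.0006 -0.0003] [-0.4  0.4  2. ]
0.75 False [-0.0004 -0.0005 -0.0003] [-0.6  1.5  0.5]
0.6 False [-0.0002 -0.0004 -0.0003] [0.4 1.1 2.2]
0.45 False [-0.0002 -0.0004 -0.0003] [0.7 0.4 2.6]
0.3 False [-0.0005 -0.0004 -0.0006] [ 0.5 -0.1  1. ]
0.15 False [-0.0002 -0.0002 -0.0004] [ 0.3 -0.3  1.4]
0.05 False [-0.0007  0.0004 -0.001 ] [ 1.6  0.2 -0. ]
0 False [-0.0002  0.0002 -0.0004] [ 0.9 -0.  -0.2]
-0.05 False [-0.0002  0.0001 -0.0003] [ 1.   1.6 -0.5]
24.175 [ 0.4652001  -0.29290284  0.13720786]
```

View pics/g7.png

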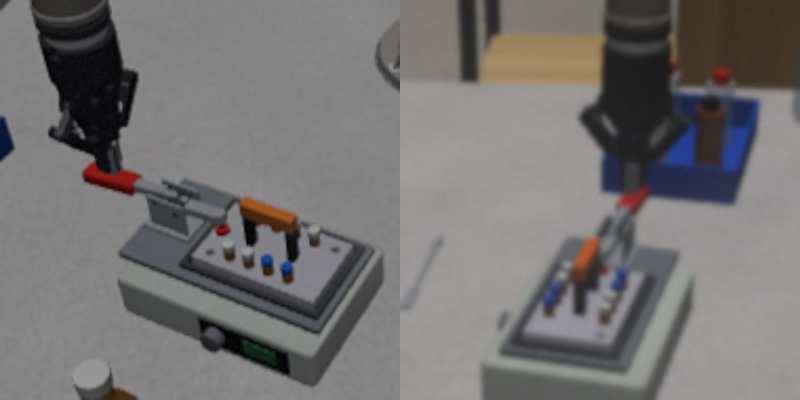

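The handle is nearly level with the pad on the plate. Pressing on to the stop.

Run:
```python
from push import *
t=tcp(-.10,78); t[2]-=.008
p=robot.current_tool_pos()
print(robot.line_to([p[0],p[1],t[2]],o,velocity=.025,f_stop=18))
robot.pause(.1)
print(np.array(robot.current_tool_pos())-t,robot.current_tool_pos(),robot.current_contact_force())
p=robot.current_tool_pos()
robot.line_to([p[0],p[1],p[2]+.03],o,velocity=.05); robot.line_to([p[0],p[1],.30],o,velocity=.2)
robot.move_to([.5072,-.0938,.36],o); robot.pause(.4)
im,q=snap("wrist","w8");print(q)
snap("scene","s8"); snap("side","d8")
x=cv2.imread("pics/s8.png")[110:290,130:320];b=cv2.imread("pics/d8.png")[100:260,260:420]
cv2.imwrite("pics/g8.png",np.hstack([cv2.resize(x,(400,400)),cv2.resize(b,(400,400))]))
print(robot.current_time_s(),robot.current_contact_force())
```

```text
True
[ 0.00053715 -0.0001673   0.0096297 ] [ 0.46561263 -0.29314647  0.13480273] [-1.61096517  0.67368075  6.40236733]
(array([ 0.50706278, -0.09459177,  0.35977405]), array([-1.79977875e+02,  8.71409938e-03,  7.79635287e+01]))
27.5917 [-0.4257182  -0.22250357 -0.22524895]
```

View pics/g8.png

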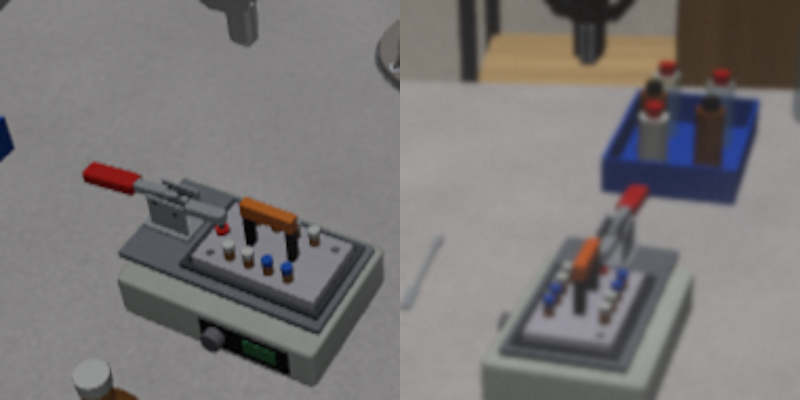

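View pics/w8.png

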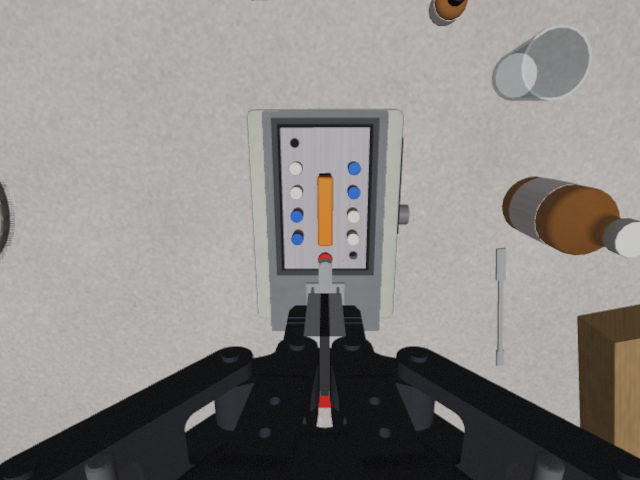

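The handle stayed down after I let go, and the pad is on the plate. The stop came at tip height 0.118 m, which is predicted for −0.10 rad. I'll check the handle angle with a model overlay.

Run:
```python
from push import *
K,E,_=cam("scene"); im=cv2.imread("pics/s8.png"); x0,y0,x1,y1=155,170,255,240; s=7
a=cv2.convertScaleAbs(cv2.resize(im[y0:y1,x0:x1],None,fx=s,fy=s,interpolation=cv2.INTER_CUBIC),alpha=1.5)
for ph,col in [(-.10,(0,255,0)),(0.03,(255,255,0))]:
    P=[]
    for r,h in [(35,8),(105,8),(105,-8),(35,-8)]:
        P.append(W(137+r*np.cos(ph)-h*np.sin(ph),38+r*np.sin(ph)+h*np.cos(ph)))
    uv=(proj(K,E,np.array(P))-[x0,y0]+.5)*s-.5
    cv2.polylines(a,[np.round(uv*16).astype(np.int32)],True,col,1,cv2.LINE_AA,4)
cv2.imwrite("pics/ov8.png",a)
```

```text
(no output)
```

View pics/ov8.png

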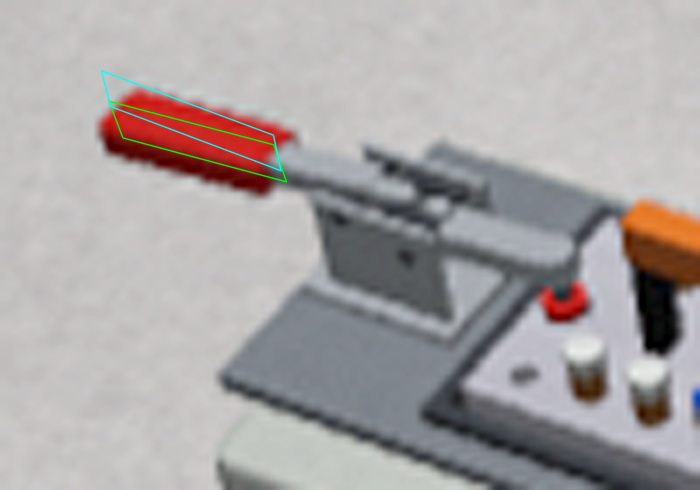

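View pics/s8.png

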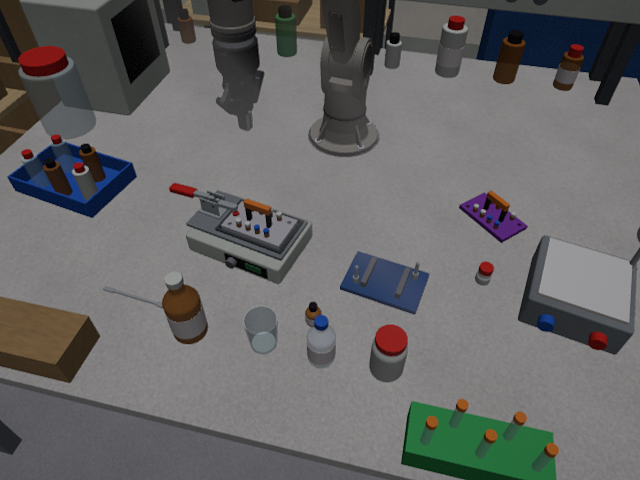

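The green −0.10 rad model lies within the grip and matches its slope, and the level one does not. The stand and bystanders are where they were, so I'm handing in.

Run:
```python
from h import *
print(workorder.close_job(), robot.current_time_s())
```

```text
the job is handed in; nothing more can be done
the job is handed in; nothing more can be done
```

The plate is clamped in the shaker tray and the job is handed in. I took the silver plate by its orange bar and lifted it level off the pins. I set it down in the tray at a contact height that matched the prediction, let go, and pushed the red handle down to its stop. The last clock reading before hand-in was 27.6 s.

**Last checks:**
- **Plate:** the wrist picture shows it flat in the tray with even gaps to the rim.
- **Clamp:** the handle stayed down after I let go, and its image fits the −0.10 rad stop position. The pad is on the plate; its pressing force could not be measured, only seen as contact.
- **Stand and bystanders:** unmoved in the scene image as far as I can see.
- **Robot:** clear of everything.

**Disagreements:** the wrist estimate of the tray's position along its length was off by up to about 2 mm between views, so I shifted 1.8 mm before lowering. There was also a side load of about 3 N while gripping, which disappeared once the plate was off the pins.

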